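# Click the chip tray home in the smoker box

### The arm

A 6-joint arm with a two-finger parallel gripper is mounted at the origin on the work surface. World frame = base frame: x ahead of the robot, y to its left, z up, the work surface at z = 0. Lengths are in mm, angles in rad, forces in N, time in s.
With the tool pointing down it reaches from about 350 to 775 mm from the base axis. Payload 7.3 kg.
Tool frame: the origin (TCP) lies at the very end of the fingers, on their centre line; the grasp point (between the pads) lies 19 mm behind it; z points along the fingers, y is the line along which they close (so a half turn about z gives the same grasp; the last joint's range is limited). The gripper opens to 92 mm and grips with 3 to 60 N. Pads are 19 mm wide; open, the fingers measure 130 mm over their backs; the gripper's body (75 mm by 190 mm) begins 47 mm behind the grasp point.
Start: joints at [0.966, 0.342, 1.524, -0, 1.275, -0.146], TCP at [232.497, 470.733, 226.741] pointing down, gripper open.
Joint ranges: [-2.53, 2.53], [-0.77, 2.02], [0.04, 2.7], [-1, 4.14], [0.28, 2.66], [-3.11, 3.11]. Speed limits (rad/s): [2.57, 2.57, 3.14, 3.14, 3.14, 3.14].

### API

Orientations are given as [roll, pitch, yaw] about the fixed x, y, z axes, in that order (R = Rz(yaw) Ry(pitch) Rx(roll)).
In Python, from plant import get_obs, capture, close_job gives the robot as it stands. The module is installed in compiled form; this text tells all that it offers.
- The arm moves only by the shell command python3 -m handwheel 'ROWS'. ROWS is JSON, a list of rows, each a list of 3 entries, a list of its own where there are three numbers: the turn, a rotation vector about the tool's x, y, z in degrees, then the shift along the tool's x, y, z in m, then the opening, from 0 (shut) to 1 (fully open). A call has 1 to 12 rows; each row is the pose to reach, as a shift and turn from the pose commanded when the call began, along the tool's axes at that moment; what a row does not reach only later rows make up. A row lasts 1/10 s, in which the tool goes at most 50 mm and 8.59 degrees, less where a joint would pass 70% of its speed; a pose out of reach is approached as far as the arm can. A call with a gripper value outside its range is refused whole. The fingers move at their own pace and stop on an object; the grip force is fixed at half the most. Time passes only in rows, so rows that repeat a pose let the fingers close. It gives the time, the measured TCP pose, the force, the opening and the grip force at its end, in the units of the state.
- get_obs(): the state, without advancing time (a new reading comes with each control period).
- capture(name): name is "side" or "top"; returns a dict with "image" (400x640x3 uint8, red, green, blue), "depth" (400x640 float32, mm along the optical axis (not along the pixel's ray), 0 where there is no reading), "fx", "fy", "cx", "cy" (pixels), "camera_from_world" (4x4, takes a point from world to camera coordinates). Camera axes: x right, y down, z forward; pixel columns grow to the right and rows downward; lengths in mm; the calibration is good to about 2 mm. A picture is of the moment at which its call begins.
- close_job(): hands the job in; it is judged then, once.
The state is a dict: "time": time; "joint_positions": joint angles; "dq": joint speeds; "tau": joint torques, N m; "tool_pos": TCP position; "tcp_rot": TCP orientation; "contact_force": force on the tool from outside, world axes, zero at the start; "moment": the same for the moment, N m; "grip_width": finger opening in mm; "finger_force": force on a finger pad.
Only numpy, scipy, OpenCV 4.12 (cv2) and the standard library are available. Lean on these libraries where they do the work, as an engineer would, in place of code of your own. Each camera call takes 0.05 s, during which the arm holds its last target. There are 200 camera calls.

### The job

Put the chip tray back into the smoker box: take it by its red handle, set its nose in the flared mouth of the runners and slide it in until the sprung brass catch has snapped out behind its shoulder and holds it there. Press it home gently (a finger's push; never press as much as 18 N on the orange spring buffer at the back), let go, and leave the other things on the shelf where they stand.

Things in the scene. Friction and masses are not known exactly. Their poses are not given: they have to be found in the camera images.
- smoker: Fixed open-topped steel smoker box (lid off), 190 x 112 mm, 24 mm high. Origin on the shelf surface under it; the tray slides in along +x; z up. Floor plate from x = -108 to +82 mm, its top at z = 4. Runner walls 79 mm apart (y = +-39.5). Lips over the runners (z = 18 to 21, 66 mm free between them) from x = -53 to +52: the tray cannot go in from above. Slide it in 0 to 2 mm over the floor.
- mouth (a point): Fixed point on the smoker box's floor at the mouth: box x = -90 mm, y = 0, z = 4; axes as the box's. From here to x = -53 two flared guides narrow to the runners and take a tray up to about 8 mm off centre. There are no lips over the mouth, so the tray's nose can be set down here. Axes of tray and box alike.
- runner_end (a point): Fixed point near the runners' inner end: box x = 45 mm, y = 0, z = 14; axes as the box's. About here (9 mm either way) stands an orange sprung buffer, 3 N per mm, 16 mm travel. Buffer and pawl share one carriage whose depth along x differs every time and is not told: the tray clicks in with its centre at box x = -1 mm on average, but anywhere from -11 to +8.
- pawl (a joint): Travel of the brass pawl on the box's +y side, near x = -7 mm (m): 0 sprung out, about 0.007 pushed aside by the tray's strip, 0 again once clicked in behind the shoulder. Sliding takes up to 7 N; the buffer is met 2 mm before the click, which comes at 4 to 9 N of push. Beyond it the push rises 3 N per mm: 12 N is surely latched, 18 N too much. Let go, the buffer holds the tray on the pawl.
- tray_center (a point): Centre of the loose aluminium chip tray (0.2 to 0.4 kg), an open box 90 (x) x 60 (y) x 20 mm high; the point is 10 mm above its underside. +x is the nose, which goes in first; z up. Side strips (3 to 11 mm above the underside) make it 76 mm wide: full length on the -y side, only x = -5 to +45 on the +y side. The pawl snaps in behind the shoulder at x = -5.
- tray_grip (a point): Point to grasp on the tray's upright red handle, a plate 12 mm thick (x) x 30 mm wide (y) whose top is 63 mm above the tray's underside; this point lies in its middle, 47 mm above the underside and 25 mm behind (-x of) the tray's centre. Axes as the tray's. Gripped from above here, the fingertips stay clear of tray, lips and pawl.
- mug: Bystander: blue ceramic mug, 80 mm across, 90 mm high; origin at its underside.
- sauce: Bystander: red plastic condiment bottle with a white lid, 56 mm across, 170 mm high; origin at its underside.
- shaker: Bystander: steel salt shaker, 40 mm across, 68 mm high; origin at its underside.
- spice: Bystander: amber spice jar, 52 mm across, 75 mm high; origin at its underside.
- brush: Bystander: brush lying on the shelf.
- lifter: Bystander: chrome grill lifter lying on the shelf.
- smoker_lid: Bystander: the smoker box's flat perforated lid, 190 x 110 x 6 mm, lying on the shelf.
There are look-alikes about, which are no part of the job. Of the things shaped like the part that bears tray_center, the aluminium one is meant.

How it is judged:
By the outcome, as a careful person would: the job done as asked, in the order asked, and still so for the second after the job is handed in, with the robot touching nothing.
It also fails if it takes over 58 s, if anything falls off the work surface, if the arm or the gripper's body presses on something with over 40 N, if the wrist force passes 120 N, or if a joint passes its speed limit or range.

## Working session

There is one attempt and no reset: what is moved stays moved. The work goes in short steps, Python scripts to look and compute and a shell command to move; the robot and the scene stay as the last step left them, time stands still between calls to the robot, and variables do not carry over. Pictures are saved under pics/ and viewed, at most 10 in all, crops included, and the job is handed in when it is done.

```bash
mkdir -p pics; cat > h.py <<'E'
import numpy as np, cv2
from plant import get_obs, capture, close_job
def pts(c):
    d=c["depth"]; v,u=np.mgrid[:d.shape[0],:d.shape[1]]
    P=np.stack([(u-c["cx"])/c["fx"]*d,(v-c["cy"])/c["fy"]*d,d,np.ones_like(d)],-1)
    W=P@np.linalg.inv(c["camera_from_world"]).T
    W[d<=0]=np.nan
    return W[...,:3]
def ray(c,u,v,z):
    T=np.linalg.inv(c["camera_from_world"]); o=T[:3,3]
    d=T[:3,:3]@np.array([(u-c["cx"])/c["fx"],(v-c["cy"])/c["fy"],1]); return o+d*(z-o[2])/d[2]
def save(n,im): cv2.imwrite("pics/"+n,im[...,::-1])
E
python3 - <<'E'
from h import *
for n in("top","side"):
    c=capture(n); save(n+"1.png",c["image"]); T=np.linalg.inv(c["camera_from_world"]); print(n,T.round(2).tolist(),c["fx"],c["cx"],c["cy"])
o=get_obs(); print(o)
E
```

```text
top [[0.02, -1.0, 0.1, 426.72], [-1.0, -0.02, -0.02, 7.19], [0.02, -0.1, -0.99, 1302.18], [0.0, 0.0, 0.0, 1.0]] 415.08558755670305 326.9407170157412 206.5739738199174
side [[-0.99, -0.08, 0.1, 419.28], [-0.13, 0.72, -0.68, 974.49], [-0.02, -0.68, -0.73, 1131.43], [0.0, 0.0, 0.0, 1.0]] 491.6357555123443 320.737822108928 196.66189265105862
{'time': 0.1, 'joint_positions': array([ 9.65974613e-01,  3.42655621e-01,  1.52493391e+00, -2.56644080e-06,
        1.27536675e+00, -1.46000685e-01]), 'dq': array([-0.0003279 , -0.00208374, -0.00395267, -0.00038243, -0.0001986 ,
        0.00043467]), 'tau': array([ 7.57335947e-04, -4.32004023e+01, -2.44693297e+01,  7.18284189e-02,
        5.25522628e-02, -2.96268695e-05]), 'tool_pos': array([232.29276974, 470.41295216, 226.10877709]), 'tcp_rot': array([-3.14024318e+00, -1.95955629e-04,  2.68277224e+00]), 'contact_force': array([-0.22810906,  0.69830846,  0.11331878]), 'moment': array([ 0.0001867 ,  0.01181197, -0.00596514]), 'finger_force': 0.0, 'grip_width': 91.80728113155803}
```

View pics/top1.png

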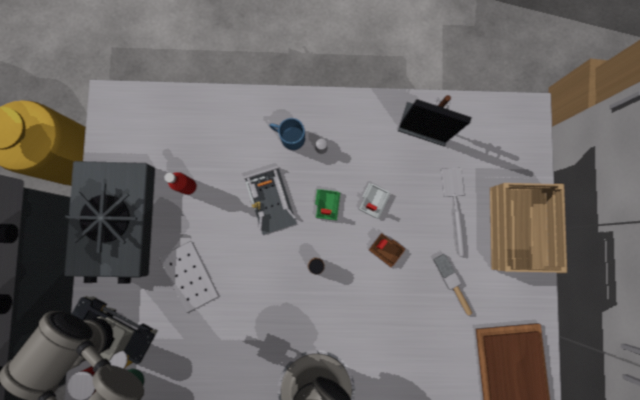

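View pics/side1.png

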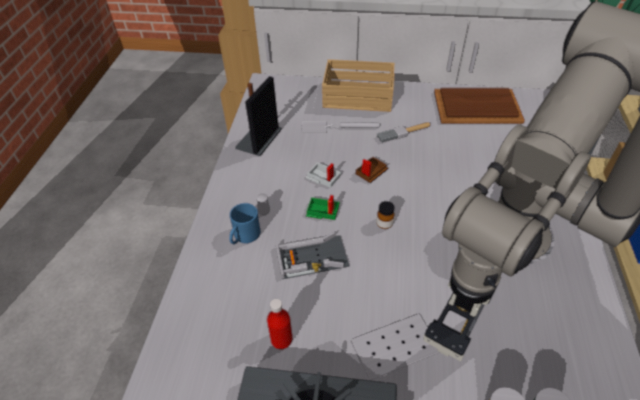

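Top view: three handled trays are candidates: green (327,204), light grey (375,199) and brown (387,250). The light grey one should be the aluminium tray. The smoker box is at (269,200), with its open mouth at the lower end (275,225) and the orange buffer at (264,184). Next I'll take a close crop and first measurements.

```bash
python3 - <<'E'
from h import *
t=capture("top"); s=capture("side")
a=cv2.resize(t["image"][150:280,235:415],None,fx=4.4,fy=4.4,interpolation=cv2.INTER_CUBIC)[:, :800]
save("crop1.png",a[:572])
b=cv2.resize(s["image"][150:285,265:395],None,fx=4.4,fy=4.4,interpolation=cv2.INTER_CUBIC)
save("crop2.png",b)
for n,c,roi in(("top",t,(170,230,350,405)),("side",s,(155,195,300,345))):
    im=c["image"].astype(int); W=pts(c)
    m=np.zeros(im.shape[:2],bool); r=roi; m[r[0]:r[1],r[2]:r[3]]=1
    red=m&(im[...,0]>120)&(im[...,1]<70)
    print(n,"red px",red.sum(),np.argwhere(red).mean(0),"xyz",np.nanmedian(W[red],0),np.nanmax(W[red],0),np.nanmin(W[red],0))
    tr=m&(W[...,2]>12)&(W[...,2]<30)
    q=W[tr][:,:2].astype(np.float32); print(len(q),cv2.minAreaRect(q))
W=pts(t);m=np.zeros(W.shape[:2],bool);m[160:240,235:300]=1
for lo,hi in((10,35),(2,35)):
    k=m&(W[...,2]>lo)&(W[...,2]<hi); print(lo,cv2.minAreaRect(W[k][:,:2].astype(np.float32)))
im=t["image"].astype(int); o=m&(im[...,0]>150)&(im[...,1]>60)&(im[...,1]<150)&(im[...,2]<70)
print("orange/brass",[(tuple(p),W[tuple(p)].round().tolist(),im[tuple(p)].tolist()) for p in np.argwhere(o)])
E
```

```text
top red px 26 [205.88461538 371.19230769] xyz [ 553.35057858 -152.87910256   62.46728991] [ 561.98382    -140.03858054   68.52072914] [ 544.40306043 -165.14767902   55.13254322]
153 ((576.8201904296875, -165.37905883789062), (75.1644287109375, 90.97132110595703), 65.05571746826172)
side red px 45 [170.97777778 328.86666667] xyz [ 558.43041066 -142.64330519   50.59009001] [ 564.94038994 -132.89156426   67.86118022] [ 550.11079726 -163.61293284   14.88984636]
208 ((580.8063354492188, -161.2067108154297), (74.6641616821289, 94.32624053955078), 69.16566467285156)
10 ((575.018798828125, 160.9649658203125), (178.65077209472656, 114.30281829833984), 19.76340103149414)
2 ((573.2483520507812, 167.50607299804688), (250.4939422607422, 201.697021484375), 1.5376578569412231)
orange/brass [((np.int64(181), np.int64(268)), [629.0, 164.0, 18.0], [156, 96, 55]), ((np.int64(181), np.int64(269)), [629.0, 161.0, 19.0], [154, 94, 48]), ((np.int64(182), np.int64(265)), [626.0, 174.0, 16.0], [156, 95, 50]), ((np.int64(182), np.int64(266)), [626.0, 170.0, 16.0], [157, 96, 50]), ((np.int64(182), np.int64(267)), [626.0, 167.0, 16.0], [158, 98, 50]), ((np.int64(183), np.int64(261)), [621.0, 185.0, 20.0], [151, 97, 52]), ((np.int64(183), np.int64(262)), [622.0, 183.0, 18.0], [156, 96, 49]), ((np.int64(183), np.int64(263)), [622.0, 179.0, 19.0], [155, 93, 46]), ((np.int64(183), np.int64(264)), [623.0, 177.0, 14.0], [155, 94, 46]), ((np.int64(184), np.int64(259)), [618.0, 192.0, 18.0], [155, 97, 54]), ((np.int64(184), np.int64(260)), [618.0, 188.0, 22.0], [158, 97, 50]), ((np.int64(184), np.int64(261)), [618.0, 185.0, 21.0], [158, 97, 49])]
```

View pics/crop1.png

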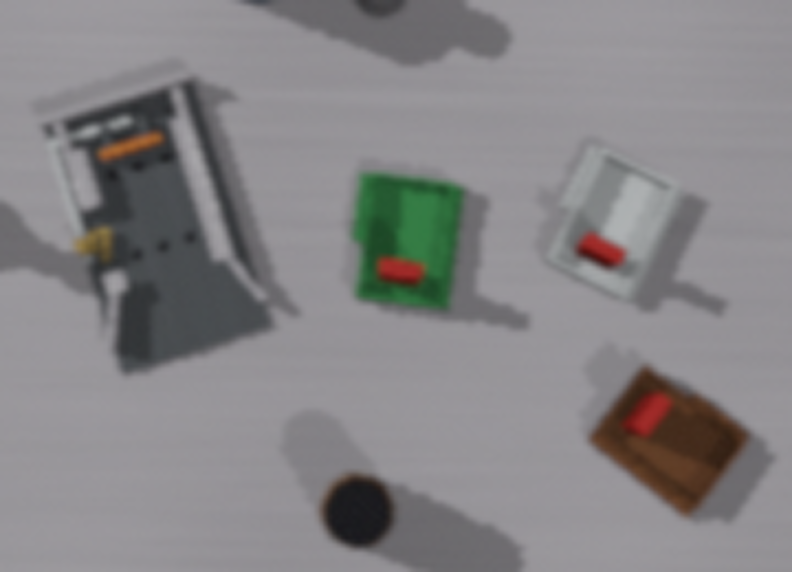

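View pics/crop2.png

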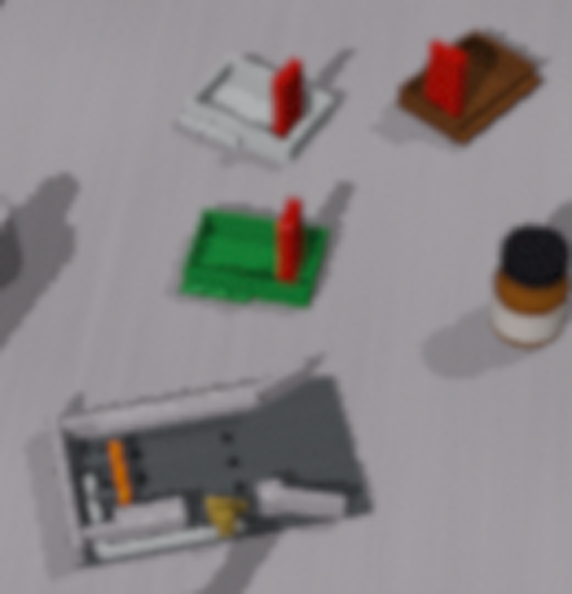

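The aluminium tray (top 375,199) has its nose up and to the right, at a yaw of about -23°. The box mouth faces the robot, at a yaw of about +20°. One refined measurement of box axis and handle, then I move.

```bash
python3 - <<'E'
from h import *
t=capture("top"); s=capture("side")
for n,c,r,b in(("top",t,(170,230,350,405),(160,240,240,300)),("side",s,(155,195,300,345),(225,285,268,352))):
    W=pts(c); im=c["image"].astype(int); g=np.zeros(W.shape[:2],bool); g[r[0]:r[1],r[2]:r[3]]=1
    red=g&(im[...,0]>110)&(im[...,1]<80)&(im[...,2]<80)
    tp=red&(W[...,2]>57); p=np.argwhere(tp).mean(0); print(n,"handle top by ray z63",ray(c,p[1],p[0],63).round(1))
    q=W[tp][:,:2]; print(" handle axis deg",np.degrees(np.arctan2(*np.linalg.svd(q-q.mean(0))[2][0][::-1])).round(1))
    # grey tray mask by colour+height, rays onto plane z=20
    g=np.zeros(W.shape[:2],bool); g[b[0]:b[1],b[2]:b[3]]=1
    a=np.radians(19.8); ex=np.array([np.cos(a),np.sin(a)]); ey=np.array([-ex[1],ex[0]])
    k=g&(W[...,2]>14)&(W[...,2]<32); q=W[k]; C=np.array([581,163.])
    L=np.c_[(q[:,:2]-C)@ex,(q[:,:2]-C)@ey,q[:,2]]
    print(" extents x",np.percentile(L[:,0],[1,99]).round(),"y",np.percentile(L[:,1],[1,99]).round())
    for sg in(1,-1):
        w=L[(sg*L[:,1]>30)&(sg*L[:,1]<65)&(L[:,0]>-45)&(L[:,0]<75)]
        f=np.polyfit(w[:,0],w[:,1],1); print("  wall",sg,len(w),"ang",round(19.8+np.degrees(np.arctan(f[0])),2),"y0",f[1].round(1))
    w=L[L[:,0]>70]; print("  back wall",len(w),w[:,0].mean().round(1), "ang",19.8-np.degrees(np.arctan(np.polyfit(w[:,1],w[:,0],1)[0])))
# floor plate front edge: dark plate in top image
im=t["image"].astype(int); h=im.sum(2)/3; m=(h<95); m2=np.zeros_like(m); m2[205:240,255:305]=m[205:240,255:305]
W=pts(t); q=np.array([ray(t,v,u,4)[:2] for u,v in np.argwhere(m2)]); L=np.c_[(q-C)@ex,(q-C)@ey]; print("dark floor L",np.percentile(L,[1,5,50,95,99],axis=0).round().tolist())
for p in((304-0,0),):pass
k=np.zeros_like(m); k[115:155,265:340]=1; k&=(W[...,2]>55)&(W[...,2]<110); print("mug/shaker",cv2.boundingRect(k.astype(np.uint8)),np.nanmin(W[k],0),np.nanmax(W[k],0))
E
```

```text
top handle top by ray z63 [ 553.5 -153.5   63. ]
 handle axis deg 62.8
 extents x [-84.  83.] y [-54.  54.]
  wall 1 119 ang 18.19 y0 41.5
  wall -1 153 ang 18.33 y0 -39.7
  back wall 98 78.8 ang 19.71234254539114
side handle top by ray z63 [ 556.4 -148.    63. ]
 handle axis deg 68.3
 extents x [-82.  85.] y [-56.  56.]
  wall 1 189 ang 19.5 y0 42.1
  wall -1 176 ang 18.27 y0 -40.1
  back wall 108 80.9 ang 19.727986400451023
dark floor L [[-107.0, -56.0], [-104.0, -48.0], [-70.0, 4.0], [-25.0, 47.0], [-17.0, 52.0]]
mug/shaker (269, 118, 58, 32) [725.02783198 -13.55617488  55.11815064] [810.7051618  162.02534611  94.62480714]
```

```bash
python3 -m handwheel '[[[0,0,7],[-0.047,-0.035,0],1],[[0,0,14],[-0.094,-0.07,0],1],[[0,0,21],[-0.141,-0.105,0],1],[[0,0,28],[-0.188,-0.14,0],1],[[0,0,35],[-0.235,-0.175,0],1],[[0,0,42],[-0.282,-0.21,0],1],[[0,0,50],[-0.33,-0.242,0],1],[[0,0,58],[-0.375,-0.275,0],1],[[0,0,65],[-0.42,-0.31,0],1],[[0,0,72],[-0.47,-0.345,0],1],[[0,0,79],[-0.515,-0.38,0],1],[[0,0,86.7],[-0.565,-0.415,0.03],1]]'
```

```text
time: 1.5
tool_pos: [509.2, -63.6, 218.0]
tcp_rot: [3.139, -0.001, 1.164]
contact_force: [0.8, 0.3, 0.7]
grip_width: 91.9
finger_force: 0.0
```

```bash
python3 -m handwheel '[[[0,0,0],[0,0,0],1],[[0,0,0],[0,0,0],1]]'
```

```text
time: 1.7
tool_pos: [507.6, -62.0, 216.3]
tcp_rot: [-3.14, -0.0, 1.168]
contact_force: [-0.1, 0.1, 0.4]
grip_width: 92.4
finger_force: 0.0
```

```bash
python3 -m handwheel '[[[0,0,0],[-0.032,0.039,0.01],1],[[0,0,0],[-0.064,0.078,0.03],1],[[0,0,0],[-0.064,0.078,0.07],1],[[0,0,0],[-0.064,0.078,0.11],1],[[0,0,0],[-0.064,0.078,0.126],1],[[0,0,0],[-0.064,0.078,0.126],1],[[0,0,0],[-0.064,0.078,0.126],1]]'
python3 - <<'E'
from h import *
s=capture("side");t=capture("top")
a=cv2.resize(s["image"][110:210,270:390],None,fx=4,fy=4,interpolation=cv2.INTER_CUBIC)
b=cv2.resize(t["image"][150:250,330:420],None,fx=4,fy=4,interpolation=cv2.INTER_CUBIC)
save("grip1.png",np.hstack([a,b])[:, :800]); print(get_obs()["tool_pos"])
E
```

```text
time: 2.4
tool_pos: [555.1, -149.5, 92.0]
tcp_rot: [3.141, -0.0, 1.172]
contact_force: [0.2, 0.3, 0.3]
grip_width: 91.8
finger_force: 0.0
[ 555.75103221 -150.22389755   92.95089689]
```

View pics/grip1.png

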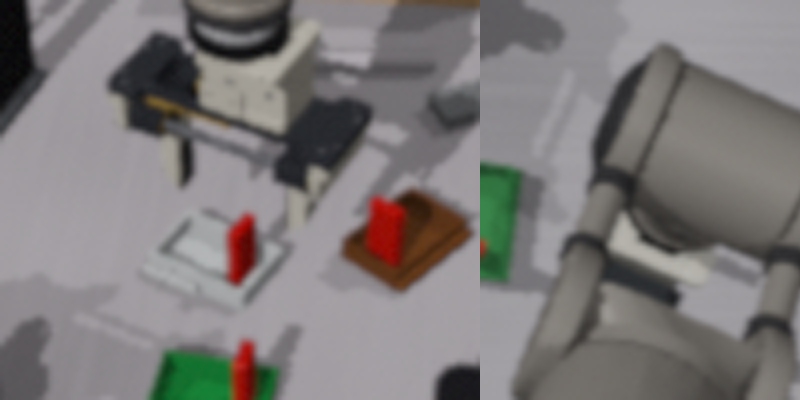

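Side crop: the fingers straddle the aluminium tray's handle (241,245), and the brown tray (405,235) is clear of them. I'll descend and close.

```bash
python3 -m handwheel '[[[0,0,0],[0,0,0.03],1],[[0,0,0],[0,0,0.05],1],[[0,0,0],[0,0,0.064],1],[[0,0,0],[0,0,0.064],1],[[0,0,0],[0,0,0.064],0],[[0,0,0],[0,0,0.064],0],[[0,0,0],[0,0,0.064],0],[[0,0,0],[0,0,0.064],0],[[0,0,0],[0,0,0.064],0],[[0,0,0],[0,0,0.064],0]]'
```

```text
time: 3.5
tool_pos: [554.7, -150.6, 27.1]
tcp_rot: [3.141, -0.0, 1.17]
contact_force: [-0.1, 0.6, 0.2]
grip_width: 48.3
finger_force: 0.0
```

```bash
python3 -m handwheel '[[[0,0,0],[0,0,0],0],[[0,0,0],[0,0,0],0],[[0,0,0],[0,0,0],0],[[0,0,0],[0,0,0],0],[[0,0,0],[0,0,0],0],[[0,0,0],[0,0,0],0],[[0,0,0],[0,0,0],0],[[0,0,0],[0,0,0],0],[[0,0,0],[0,0,0],0]]'; python3 -c "
from h import *
print([get_obs()[k] for k in('tool_pos','tcp_rot','contact_force')])"
```

```text
time: 4.4
tool_pos: [554.8, -150.7, 27.0]
tcp_rot: [3.141, -0.0, 1.17]
contact_force: [1.6, -0.6, -0.8]
grip_width: 11.6
finger_force: 30.0
[array([ 554.78733881, -150.66937228,   26.98722763]), array([ 3.14132240e+00, -6.22760165e-05,  1.16960650e+00]), array([ 1.635628  , -0.59940396, -0.75027824])]
```

```bash
python3 -m handwheel '[[[0,0,0],[0,0,-0.02],0],[[0,0,0],[0,0,-0.05],0],[[0,0,0],[0,0,-0.08],0],[[0,0,0],[0,0,-0.11],0],[[0,0,-6],[0.02,-0.02,-0.11],0],[[0,0,-12],[0.045,-0.045,-0.11],0],[[0,0,-18],[0.07,-0.07,-0.11],0],[[0,0,-24],[0.1,-0.1,-0.11],0],[[0,0,-30],[0.13,-0.13,-0.11],0],[[0,0,-36],[0.16,-0.16,-0.11],0],[[0,0,-42],[0.185,-0.19,-0.11],0],[[0,0,-42],[0.202,-0.207,-0.11],0]]' && python3 -m handwheel '[[[0,0,0],[0,0,0],0],[[0,0,0],[0,0,0],0]]'
```

```text
time: 5.6
tool_pos: [440.0, 118.2, 136.4]
tcp_rot: [-3.138, -0.001, 1.907]
contact_force: [-0.4, 0.3, -4.3]
grip_width: 11.6
finger_force: 30.0
time: 5.8
tool_pos: [442.4, 116.4, 136.7]
tcp_rot: [-3.14, -0.0, 1.904]
contact_force: [0.9, -1.6, -3.4]
grip_width: 11.9
finger_force: 30.0
```

```bash
python3 - <<'E'
from h import *
s=capture("side");t=capture("top")
a=cv2.resize(s["image"][180:290,262:402],None,fx=4,fy=4,interpolation=cv2.INTER_CUBIC)
save("hold1.png",a); o=get_obs(); print(o["tool_pos"],o["tcp_rot"],o["contact_force"])
E
```

```text
[443.11155497 115.51509843 136.79044421] [-3.14103253e+00  8.99218605e-05  1.90194425e+00] [ 0.85117832 -1.02923266 -3.75050366]
```

View pics/hold1.png

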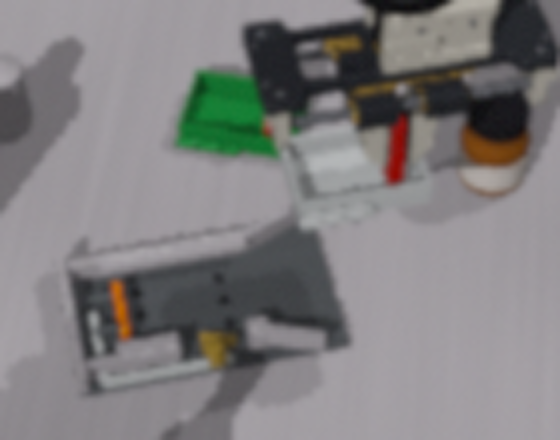

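The tray hangs level with its nose over the mouth, roughly 1 mm off centre. I'll lower it.

```bash
python3 -m handwheel '[[[0,0,0],[0.001,0,0.03],0],[[0,0,0],[0.001,0,0.06],0],[[0,0,0],[0.001,0,0.085],0],[[0,0,0],[0.001,0,0.095],0],[[0,0,0],[0.001,0,0.1],0],[[0,0,0],[0.001,0,0.104],0],[[0,0,0],[0.001,0,0.104],0],[[0,0,0],[0.001,0,0.104],0]]'; python3 - <<'E'
from h import *
t=capture("top");s=capture("side")
a=cv2.resize(s["image"][180:290,262:402],None,fx=4,fy=4,interpolation=cv2.INTER_CUBIC)
save("mouth1.png",a)
o=get_obs(); print(o["tool_pos"],o["tcp_rot"],o["contact_force"])
E
```

```text
time: 6.7
tool_pos: [443.3, 117.1, 33.7]
tcp_rot: [3.14, 0.0, 1.903]
contact_force: [0.2, 0.1, -3.2]
grip_width: 11.9
finger_force: 30.0
[443.21956083 117.2167923   33.71777597] [3.13998167e+00 3.30160499e-04 1.90275725e+00] [-1.34004557  0.07168212 -3.93752277]
```

View pics/mouth1.png

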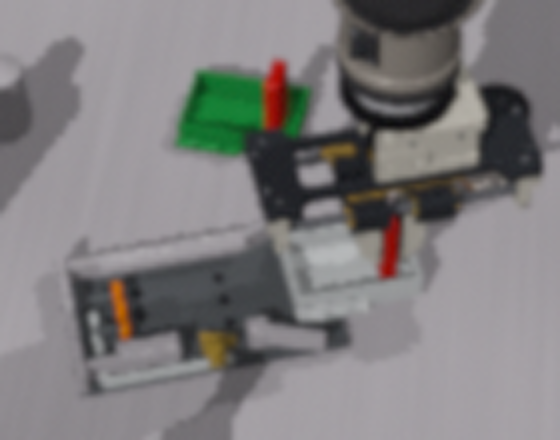

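```bash
python3 -m handwheel '[[[0,0,0],[0,0,0.0017],0],[[0,0,0],[0,0.006,0.0017],0],[[0,0,0],[0,0.012,0.0017],0],[[0,0,0],[0,0.018,0.0017],0],[[0,0,0],[0,0.024,0.0017],0],[[0,0,0],[0,0.03,0.0017],0],[[0,0,0],[0,0.03,0.0017],0]]'; cat > st.py <<'E'
from h import *
import sys
o=get_obs(); a=np.radians(19); ex=np.array([np.cos(a),np.sin(a)]); ey=np.array([-ex[1],ex[0]])
d=o["tool_pos"][:2]-[580.7,164]; f=o["contact_force"]
print("t",o["time"],"tray centre x",(d@ex+25).round(1),"y",(d@ey).round(1),"z",(o["tool_pos"][2]-27).round(1),"yaw",np.degrees(o["tcp_rot"][2]).round(2),"F box",(f[:2]@ex).round(1),(f[:2]@ey).round(1),f[2].round(1),"Mz",o["moment"].round(2))
E
python3 st.py
```

```text
time: 7.5
tool_pos: [472.1, 127.2, 31.3]
tcp_rot: [3.14, 0.0, 1.903]
contact_force: [0.9, 0.5, -3.4]
grip_width: 12.0
finger_force: 30.0
t 7.5 tray centre x -89.7 y 0.6 z 4.3 yaw 109.02 F box 1.0 0.2 -3.4 Mz [-0.02  0.12  0.02]
```

```bash
python3 -m handwheel '[[[0,0,0],[0,0.005,-0.0007],0],[[0,0,0],[0,0.01,-0.0007],0],[[0,0,0],[0,0.015,-0.0007],0],[[0,0,0],[0,0.02,-0.0007],0],[[0,0,0],[0,0.025,-0.0007],0],[[0,0,0],[0,0.03,-0.0007],0],[[0,0,0],[0,0.03,-0.0007],0]]'; python3 st.py
```

```text
time: 8.2
tool_pos: [500.0, 136.9, 31.9]
tcp_rot: [3.141, -0.0, 1.903]
contact_force: [1.2, 0.7, -3.7]
grip_width: 11.7
finger_force: 30.0
t 8.2 tray centre x -60.1 y 0.6 z 4.9 yaw 109.02 F box 1.4 0.2 -3.7 Mz [0.03 0.01 0.02]
```

```bash
python3 -m handwheel '[[[0,0,0],[0,0.004,0],0],[[0,0,0],[0,0.008,0],0],[[0,0,0],[0,0.012,0],0],[[0,0,0],[0,0.016,0],0],[[0,0,0],[0,0.02,0],0],[[0,0,0],[0,0.024,0],0],[[0,0,0],[0,0.027,0],0],[[0,0,0],[0,0.03,0],0],[[0,0,0],[0,0.03,0],0]]'; python3 st.py
```

```text
time: 9.1
tool_pos: [528.4, 146.7, 31.9]
tcp_rot: [3.141, -0.0, 1.903]
contact_force: [0.4, 0.5, -6.1]
grip_width: 11.9
finger_force: 30.0
t 9.1 tray centre x -30.1 y 0.7 z 4.9 yaw 109.01 F box 0.5 0.4 -6.1 Mz [0.13 0.31 0.02]
```

```bash
python3 -m handwheel '[[[0,0,0],[0,0.002,0],0],[[0,0,0],[0,0.004,0],0],[[0,0,0],[0,0.006,0],0],[[0,0,0],[0,0.008,0],0],[[0,0,0],[0,0.01,0],0],[[0,0,0],[0,0.012,0],0],[[0,0,0],[0,0.014,0],0],[[0,0,0],[0,0.014,0],0]]'; python3 st.py
```

```text
time: 9.9
tool_pos: [541.4, 151.2, 31.9]
tcp_rot: [3.141, -0.0, 1.903]
contact_force: [-1.9, 1.0, -4.3]
grip_width: 11.9
finger_force: 30.0
t 9.9 tray centre x -16.3 y 0.7 z 4.9 yaw 109.01 F box -1.5 1.6 -4.3 Mz [0.16 0.59 0.1 ]
```

```bash
python3 -m handwheel '[[[0,0,0],[0,0.001,0],0],[[0,0,0],[0,0.002,0],0],[[0,0,0],[0,0.002,0],0]]' >/dev/null; python3 st.py; python3 -m handwheel '[[[0,0,0],[0,0.001,0],0],[[0,0,0],[0,0.0015,0],0],[[0,0,0],[0,0.0015,0],0]]'>/dev/null; python3 st.py
```

```text
t 10.2 tray centre x -14.7 y 0.7 z 5.0 yaw 109.01 F box -2.4 2.6 -3.5 Mz [0.15 0.72 0.1 ]
t 10.5 tray centre x -13.2 y 0.7 z 5.0 yaw 109.01 F box -2.7 2.3 -4.5 Mz [0.14 0.8  0.09]
```

```bash
python3 -m handwheel '[[[0,0,0],[0,0.001,0],0],[[0,0,0],[0,0.0015,0],0],[[0,0,0],[0,0.0015,0],0]]' >/dev/null; python3 st.py; python3 -m handwheel '[[[0,0,0],[0,0.001,0],0],[[0,0,0],[0,0.0015,0],0],[[0,0,0],[0,0.0015,0],0]]'>/dev/null; python3 st.py
```

```text
t 10.8 tray centre x -11.7 y 0.7 z 5.0 yaw 109.02 F box -3.5 2.2 -3.6 Mz [0.15 0.85 0.15]
t 11.1 tray centre x -10.1 y 0.7 z 5.0 yaw 109.01 F box -3.1 2.1 -4.5 Mz [0.23 0.78 0.1 ]
```

```bash
python3 -m handwheel '[[[0,0,0],[0,0.001,0],0],[[0,0,0],[0,0.001,0],0]]' >/dev/null; python3 st.py
```

```text
t 11.3 tray centre x -9.1 y 0.7 z 5.0 yaw 109.01 F box -3.7 2.2 -3.3 Mz [0.19 0.87 0.21]
```

```bash
python3 -m handwheel '[[[0,0,0],[0,0.001,0],0],[[0,0,0],[0,0.0015,0],0],[[0,0,0],[0,0.0015,0],0]]' >/dev/null; python3 st.py; python3 -m handwheel '[[[0,0,0],[0,0.001,0],0],[[0,0,0],[0,0.0015,0],0],[[0,0,0],[0,0.0015,0],0]]'>/dev/null; python3 st.py
```

```text
t 11.6 tray centre x -7.7 y 0.7 z 5.0 yaw 109.01 F box -4.0 2.1 -4.1 Mz [0.18 0.86 0.14]
t 11.9 tray centre x -6.1 y 0.7 z 5.0 yaw 109.01 F box -3.3 2.9 -4.4 Mz [0.22 0.88 0.13]
```

```bash
python3 -m handwheel '[[[0,0,0],[0,0.001,0],0],[[0,0,0],[0,0.0015,0],0],[[0,0,0],[0,0.0015,0],0]]' >/dev/null; python3 st.py; python3 -m handwheel '[[[0,0,0],[0,0.001,0],0],[[0,0,0],[0,0.0015,0],0],[[0,0,0],[0,0.0015,0],0]]'>/dev/null; python3 st.py
```

```text
t 12.2 tray centre x -4.7 y 0.7 z 5.0 yaw 109.01 F box -3.3 2.4 -3.7 Mz [0.25 0.95 0.18]
t 12.5 tray centre x -3.1 y 0.7 z 5.0 yaw 109.01 F box -3.9 2.0 -4.0 Mz [0.21 0.94 0.21]
```

```bash
python3 -m handwheel '[[[0,0,0],[0,0.001,0],0],[[0,0,0],[0,0.0015,0],0],[[0,0,0],[0,0.0015,0],0]]' >/dev/null; python3 st.py; python3 -m handwheel '[[[0,0,0],[0,0.001,0],0],[[0,0,0],[0,0.0015,0],0],[[0,0,0],[0,0.0015,0],0]]'>/dev/null; python3 st.py
```

```text
t 12.8 tray centre x -2.2 y 0.6 z 5.0 yaw 109.02 F box -4.6 2.8 -2.4 Mz [0.13 1.12 0.22]
t 13.1 tray centre x -1.2 y 0.7 z 4.9 yaw 109.02 F box -6.8 2.5 -2.3 Mz [0.01 1.39 0.17]
```

```bash
python3 -m handwheel '[[[0,0,0],[0,0.001,0],0],[[0,0,0],[0,0.001,0],0]]' >/dev/null; python3 st.py; python3 -m handwheel '[[[0,0,0],[0,0.001,0],0],[[0,0,0],[0,0.001,0],0]]'>/dev/null; python3 st.py
```

```text
t 13.3 tray centre x -0.4 y 0.7 z 4.9 yaw 109.01 F box -7.9 2.2 -0.9 Mz [-0.05  1.5   0.08]
t 13.5 tray centre x 0.1 y 0.7 z 4.8 yaw 109.03 F box -9.0 3.0 -0.7 Mz [-0.17  1.68  0.24]
```

```bash
python3 -m handwheel '[[[0,0,0],[0,0.001,0],0],[[0,0,0],[0,0.001,0],0]]' >/dev/null; python3 st.py; python3 -m handwheel '[[[0,0,0],[0,0.001,0],0],[[0,0,0],[0,0.001,0],0]]'>/dev/null; python3 st.py
```

```text
t 13.7 tray centre x 0.6 y 0.7 z 4.7 yaw 109.03 F box -10.1 1.4 0.3 Mz [-0.31  1.88  0.23]
t 13.9 tray centre x 1.1 y 0.7 z 4.6 yaw 109.04 F box -12.3 1.1 1.0 Mz [-0.34  2.1   0.2 ]
```

```bash
python3 -m handwheel '[[[0,0,0],[0,0.001,0],0],[[0,0,0],[0,0.001,0],0]]' >/dev/null; python3 st.py; python3 -m handwheel '[[[0,0,0],[0,-0.002,0],0],[[0,0,0],[0,-0.004,0],0],[[0,0,0],[0,-0.004,0],0]]'>/dev/null; python3 st.py
```

```text
t 14.1 tray centre x 1.6 y 0.7 z 4.6 yaw 109.03 F box -14.0 1.9 1.7 Mz [-0.4   2.32  0.17]
t 14.4 tray centre x -0.1 y 0.8 z 4.6 yaw 109.01 F box -5.7 3.2 -5.0 Mz [0.03 1.31 0.1 ]
```

```bash
python3 -m handwheel '[[[0,0,0],[0,-0.001,0],0],[[0,0,0],[0,-0.002,0],0],[[0,0,0],[0,-0.002,0],0]]'>/dev/null; python3 st.py; python3 -m handwheel '[[[0,0,0],[0,-0.001,0],0],[[0,0,0],[0,-0.0015,0],0],[[0,0,0],[0,-0.0015,0],0]]'>/dev/null; python3 st.py
```

```text
t 14.7 tray centre x -0.4 y 0.8 z 4.7 yaw 109.0 F box 2.8 3.0 -13.8 Mz [0.6  0.21 0.17]
t 15.0 tray centre x -0.7 y 0.8 z 5.0 yaw 108.99 F box 6.4 5.4 -15.4 Mz [ 1.02 -0.38  0.07]
```

```bash
python3 - <<'E'
from h import *
s=capture("side")
save("latch1.png",cv2.resize(s["image"][190:290,270:370],None,fx=5,fy=5,interpolation=cv2.INTER_CUBIC))
E
```

```text
(no output)
```

View pics/latch1.png

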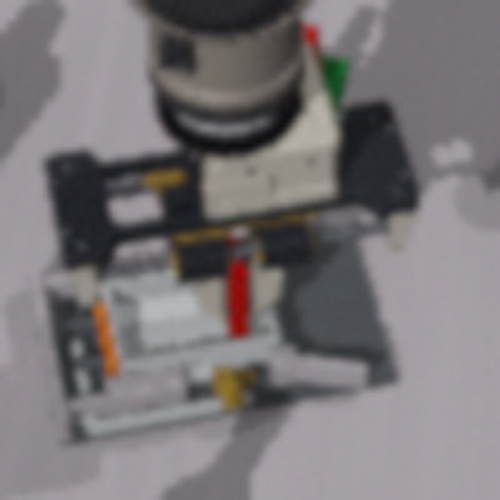

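A 3.5 mm pull-back moves the tray only 0.6 mm against rising resistance, so the pawl holds. The crop shows brass (232,385) out behind the shoulder and the tray against the buffer (105,340). I'll relax the pull, release and rise.

```bash
python3 -m handwheel '[[[0,0,0],[0,0.001,0],0],[[0,0,0],[0,0.0022,0],0],[[0,0,0],[0,0.0022,0],0]]'>/dev/null; python3 st.py; python3 -m handwheel '[[[0,0,0],[0,0,0],0.5],[[0,0,0],[0,0,0],0.5],[[0,0,0],[0,0,0],0.5],[[0,0,0],[0,0,0],0.5],[[0,0,0],[0,0,0],0.5],[[0,0,0],[0,0,0],0.5],[[0,0,0],[0,0,0],0.5],[[0,0,0],[0,0,0],0.5],[[0,0,0],[0,0,0],0.5],[[0,0,0],[0,0,0],0.5]]'; python3 st.py
```

```text
t 15.35 tray centre x -0.4 y 0.8 z 5.2 yaw 109.01 F box -0.5 4.2 -7.8 Mz [0.62 0.61 0.06]
time: 16.35
tool_pos: [556.3, 156.3, 32.0]
tcp_rot: [-3.142, -0.0, 1.903]
contact_force: [-0.3, 0.4, 0.2]
grip_width: 45.6
finger_force: 0.0
t 16.35 tray centre x -0.6 y 0.7 z 5.0 yaw 109.02 F box -0.2 0.5 0.2 Mz [-0.08  0.01 -0.  ]
```

```bash
python3 -m handwheel '[[[0,0,0],[0,0,-0.02],0.5],[[0,0,0],[0,0,-0.05],0.5],[[0,0,0],[0,0,-0.09],0.5],[[0,0,0],[0,0,-0.13],0.5],[[0,0,0],[0,-0.05,-0.16],0.5],[[0,0,0],[0,-0.1,-0.18],0.5],[[0,0,0],[-0.05,-0.12,-0.18],0.5],[[0,0,0],[-0.1,-0.13,-0.18],0.5],[[0,0,0],[-0.15,-0.13,-0.18],0.5],[[0,0,0],[-0.2,-0.13,-0.18],0.5],[[0,0,0],[-0.2,-0.13,-0.18],0.5],[[0,0,0],[-0.2,-0.13,-0.18],0.5]]'; python3 - <<'E'
from h import *
s=capture("side");t=capture("top")
a=cv2.resize(s["image"][215:290,268:358],None,fx=4.4,fy=4.4,interpolation=cv2.INTER_CUBIC)
b=cv2.resize(t["image"][160:235,240:330],None,fx=4.4,fy=4.4,interpolation=cv2.INTER_CUBIC)
save("final.png",np.hstack([a,b]))
W=pts(t);im=t["image"].astype(int);g=np.zeros(im.shape[:2],bool);g[165:235,240:300]=1
r=g&(im[...,0]>110)&(im[...,1]<75)&(im[...,2]<75)&(W[...,2]>50);p=np.argwhere(r).mean(0);print(r.sum(),ray(t,p[1],p[0],67))
E
```

```text
time: 17.55
tool_pos: [498.7, -76.6, 211.7]
tcp_rot: [-3.141, -0.0, 1.899]
contact_force: [-0.3, 0.3, -0.7]
grip_width: 46.3
finger_force: 0.0
29 [555.29572787 150.75588305  67.        ]
```

View pics/final.png

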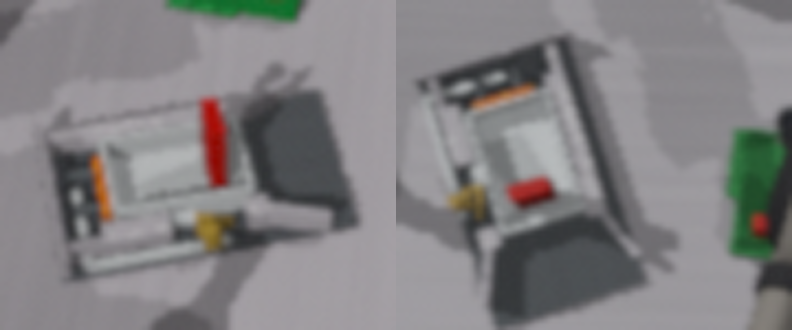

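The tray is fully home: its nose is on the buffer (102,185) and the brass pawl (210,230) sits behind the shoulder. The arm is clear of everything, so I'm handing in.

```bash
python3 -c "
from plant import *
print(close_job())"
```

```text
the job is handed in; nothing more can be done
None
```

The aluminium tray is in the smoker box with the brass catch snapped behind its shoulder. It held against a pull-back test of about 6 N, the hardest push was about 14 N (limit 18), the arm touched none of the other things, and the job was handed in at about 18 s.

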